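Load a sample tube into the spring clips of an end-over-end rotator

ROBOT

A 6-joint arm with a two-finger parallel gripper is mounted at the origin on a cart in front of the work surface, level with it; the furniture and walls round the work are solid. World frame = base frame: x ahead of the robot, y to its left, z up, the work surface at z = 0. Lengths are in m, angles in degrees, forces in N, time in s.
With the tool pointing down it reaches from about 0.4 to 0.825 m from the base axis. Payload 7 kg.
Tool frame: the origin (TCP) lies midway between the tips of the shut fingers; the grasp point (between the pads) lies 19 mm behind it; z points along the fingers, y is the line along which they close (so a half turn about z gives the same grasp; the last joint's range is limited). The gripper opens to 88 mm and grips with 3 to 60 N. Pads are 19 mm wide; open, the fingers measure 130 mm over their backs; the gripper's body (78 mm by 193 mm) begins 47 mm behind the grasp point.
Start: joints at [-56.144, 20.546, 0.682, 0, -70.136, -16.507], TCP at [0.201, -0.644, 0.227] pointing down, gripper open.
Joint ranges: [-176.03, 176.03], [-82.01, 121.73], [-58.28, 71.71], [-173.87, 95.51], [-174.79, -0.11], [-173.66, 173.66]. Speed limits (degrees/s): [136.94, 136.94, 172.46, 180, 180, 180].

INTERFACE

Orientations are given as a 3x3 rotation matrix whose columns are the frame's x, y, z axes.
In Python, from rig import robot gives the robot as it stands. Calls block until the motion is done:
- robot.goto(position, orientation): joint-space move of the TCP to a pose.
- robot.servo_line(position, ori=None, speed=0.15): straight line of the TCP; ori=None keeps the orientation; speed is the mean speed in m/s.
- robot.movej(angles): joint-space move.
- robot.move_gripper(opening): opening from 0.0 (shut) to 1.0 (fully open); the grip force is fixed at half the most; returns when the fingers have stopped.
- robot.dwell(seconds).
- robot.ik(position, orientation): joint angles nearest the present ones, or None.
- robot.grab_frame(name): name is "scene" or "top"; returns (picture, depth): 384x512x3 uint8, red, green, blue; 384x512 float32, m along the optical axis (not along the pixel's ray), 0 where there is no reading.
- robot.camera_info(name): a dict with "vfov" (degrees; the focal length in pixels is half the picture's height over the tangent of half this angle, whatever the lens; pixels are square), "cx", "cy" (the principal point, pixels), "view" (4x4, takes a point from world to camera coordinates). Camera axes: x right, y down, z forward; pixel columns grow to the right and rows downward; lengths in m; the calibration is good to about 2 mm. A picture is of the moment at which its call begins. camera_info takes no time and is no camera call.
A pose or a line that the arm cannot do raises robot.Unreachable and nothing moves.
- robot.job_done(): hands the job in, once; it reports no verdict.
Readings, each from a call of its own:
- robot.read_t(): time.
- robot.read_qpos(): joint angles.
- robot.read_qvel(): joint speeds.
- robot.read_effort(): joint torques, N m.
- robot.read_position(): TCP position.
- robot.read_tcp_rot(): TCP orientation.
- robot.read_force(): force on the tool from outside, world axes, zero at the start.
- robot.read_ft_torque(): the same for the moment, N m.
- robot.read_grip_width(): opening from 0.0 (shut) to 1.0 (fully open).
Only numpy, scipy, OpenCV 4.12 (cv2) and the standard library are available. Lean on these libraries where they do the work, as an engineer would, in place of code of your own. Each camera call takes 0.05 s, during which the arm holds its last target. There are 200 camera calls.

TASK

Load the tube rotator: take the wide capped tube out of the tube rest and press it down gently between the empty pair of spring clips, cap at the same end as on the tube already loaded and its tip just short of the cup, until both clips snap round it. Then slide it along so that its tip goes into the cup, until the shoulder of the cap is right up against the clip and it cannot slip when turned end over end; the strip with the clips has some play and moves along at first. Do not force it, let go of it, and leave the thin tube and the other things where they are.

Things in the scene. Friction and masses are not known exactly. Their poses are not given: they have to be found in the camera images.
- tube: the wide tube: off-white plastic, capped, about 60 g (40 to 80 g), lying level in one notch of the rest. Origin on its axis, x along the axis from cap to conical end (y, z turn with it as it rolls). Barrel 28.5 mm diameter from x = -38 to +48 mm, then a cone to +63; grey knurled cap 34 mm diameter from x = -38 to -51 mm.
- tube_cap (a point): centre of the wide tube's cap, on the axis, 44.5 mm from the tube's origin toward -x
- tube_shoulder (a point): centre of the shoulder of the wide tube's cap (the flat ring at x = -38 mm on the tube's axis, facing the conical end)
- clip_strip: the empty clip strip, white plastic, with two spring clips that open upward. Origin at the centre of the clips' underside, x along the tube's place toward where the tip goes, y across, z up (level). Clips centred at x = -33 and +30 mm, each 10 mm long (outer face of the first at -38), 53 mm free between them; a foot plate 4 mm thick leaves 28 mm free below a seated tube's axis.
- seat (a point): a point of the clip strip: where the tube's origin is when it is seated and home, 32 mm above the strip's underside. A seated tube slides along in the clips at about 2 to 6 N. The strip floats in a dovetail rail on the carrier and is dragged along with the tube, toward +x, until it stops, after at most 20 mm (it differs each time); only then does the tube slide on in it. The stop of the cap is firm.
- stop_face (a point): outer face of the clip at x = -38 mm of the strip, at the seated tube's axis: the stop for the shoulder of the cap
- tip_cup (a point): centre of the mouth of the strip's round cup, at x = +58 mm: 27 mm inner diameter, 10 mm deep, open toward the clips. A tube that is home reaches 5 mm into it without touching, so the tube cannot go down at its final place: press it in 7 to 11 mm short of home (its origin at x = -7 to -11 mm) and slide it.
- lips (a point): on the strip's middle line at the height of the finger lips, 41 mm above the underside. At rest the lips stand 10.3 mm either side of it; above, flares lead outward to 17 mm either side at 50 mm height. The barrel meets the flares with its axis about 22 mm above its seat; spreading both clips takes 8 to 13 N; then they snap over and pull it onto rigid seats. Press or push with no more than 30 N.
- loaded_strip: the neighbouring strip and rail with a tube of the same kind already in it, parallel to the empty one and 74 mm beside it, at its left or its right; same directions (its tube's cap is at -x)
- rotator: the tube rotator, stands still: grey base 150 x 310 mm, origin at the centre of its underside, shaft along y; white motor housing at the -y end (y = -85 to -153 mm, 154 mm high), bearing post at y = +126 (128 mm high), dark carrier plate held level, top at z = 121 mm; the two rails sit on it at y = +37 and -37 mm
- rest: folded aluminium tube rest, 72 x 150 mm, does not move; origin at the centre of its underside; two 90 degree notches across it at y = +35 and -35 mm for tubes along x; the notches are in two cross-pieces, 6 mm thick at x = -28 and +28 mm, up to 34 mm high, 50 mm free between them, over a foot plate 3 mm thick; the wide tube's axis lies 32 mm above the bench, the thin tube's 24 mm
- thin_tube: a thin capped tube in the rest's other notch, 16.6 mm diameter, 118 mm long; not to be moved
- beaker_2: glass beaker, 73 x 78 x 92 mm, bystander, origin at the centre of its underside
- vial_2: capped glass vial, 24 mm diameter, 54 mm high, bystander, origin at the centre of its underside

How it is judged (in metres and radians):
On the way, in this order (a step that is already met when the one before it is completed fails the run):
1. the wide tube is lifted clear of the rest (height (world z) of tube above 0.08 m), for 0.1 s.
2. the wide tube is snapped into both clips of the empty strip, on their seats, short of home (y of tube in the frame of clip_strip between -0.002 and 0.002 m and z of tube in the frame of clip_strip between 0.03 and 0.034 m and angle between the x axis of tube and the x axis of clip_strip, either way round below 0.035 rad and x of tube_cap in the frame of clip_strip below -0.03 m and x of tube in the frame of clip_strip between -0.02 and -0.003 m), for 0.2 s.
3. the wide tube is slid home in the clips, the shoulder of its cap against the clip (y of tube in the frame of clip_strip between -0.002 and 0.002 m and z of tube in the frame of clip_strip between 0.03 and 0.034 m and angle between the x axis of tube and the x axis of clip_strip, either way round below 0.035 rad and x of tube_cap in the frame of clip_strip below -0.03 m and x of tube in the frame of clip_strip between -0.0015 and 0.002 m), for 0.2 s.
At the end, for the whole second after the job is handed in: the wide tube lies at rest in both clips of the empty strip, axis within 2 mm of its seat in height and sideways and within 2 degrees of the strip's line, cap at the strip's -x end as on the neighbour, the shoulder of its cap no more than 1.5 mm from the clip, and it is released (all of step 3 and linear speed of tube below 0.01 m/s and contact force between the fingers and tube below 0.05 N); the robot touches nothing.
It fails at once if the tube was forced: more than 45 N of contact force in all between it and the clip strip, the pinch of the clips included (contact force between tube and clip_strip above 45 N).
It fails at once if the thin tube was moved by more than 15 mm (distance of thin_tube from where it was at the start of the episode above 0.015 m).
It fails at once if the beaker was moved by more than 15 mm (distance of beaker_2 from where it was at the start of the episode above 0.015 m).
It fails at once if the vial was moved by more than 15 mm (distance of vial_2 from where it was at the start of the episode above 0.015 m).
It also fails if it takes over 42 s, if anything falls off the work surface, if the arm or the gripper's body presses on something with over 40 N, if the wrist force passes 120 N, or if a joint passes its speed limit or range.

## Working session

There is one attempt and no reset: what is moved stays moved. The work goes in short steps, each a Python script; the robot and the scene stay as the last script left them, time stands still between calls to the robot, and variables do not carry over. Pictures are saved under pics/ and viewed, on a budget of 10 in all, crops included, one or two more only if the job needs it, and the job is handed in when it is done.

```bash
ls; mkdir -p pics; python3 - <<'E'
from rig import robot
import cv2,numpy as np
for n in("scene","top"):
    p,d=robot.grab_frame(n); np.savez(f"pics/{n}0.npz",p=p,d=d)
    i=robot.camera_info(n); print(n,i["vfov"],i["cx"],i["cy"],np.round(i["view"],4).tolist())
    cv2.imwrite(f"pics/{n}0.png",cv2.resize(p[...,::-1],None,fx=1.5,fy=1.5))
print(robot.read_t(),robot.read_tcp_rot())
E
```

```text
pics
scene 48.7560817881517 251.02338844685895 193.99400675125202 [[-0.7315, -0.6818, -0.0089, 0.4501], [-0.3285, 0.3639, -0.8716, 0.2839], [0.5975, -0.6346, -0.4901, 0.678], [0.0, 0.0, 0.0, 1.0]]
top 53.394806845348675 253.47359806040288 196.335160144674 [[0.1368, -0.9906, -0.0028, -0.0025], [-0.9701, -0.1334, -0.2029, 0.602], [0.2006, 0.0305, -0.9792, 1.0033], [0.0, 0.0, 0.0, 1.0]]
0.1 [[-9.54517113e-01 -2.98155568e-01 -5.82203378e-04]
 [-2.98156101e-01  9.54516122e-01  1.38267283e-03]
 [ 1.43470909e-04  1.49337236e-03 -9.99998875e-01]]
```

View pics/scene0.png

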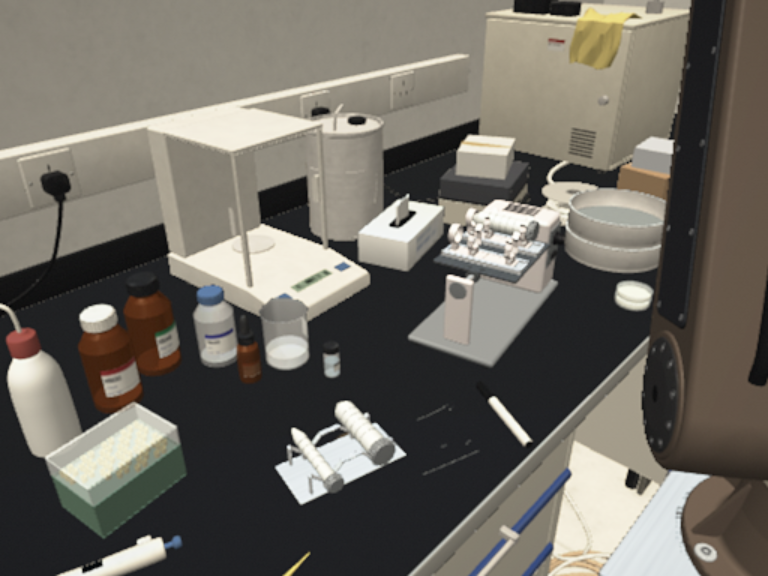

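View pics/top0.png

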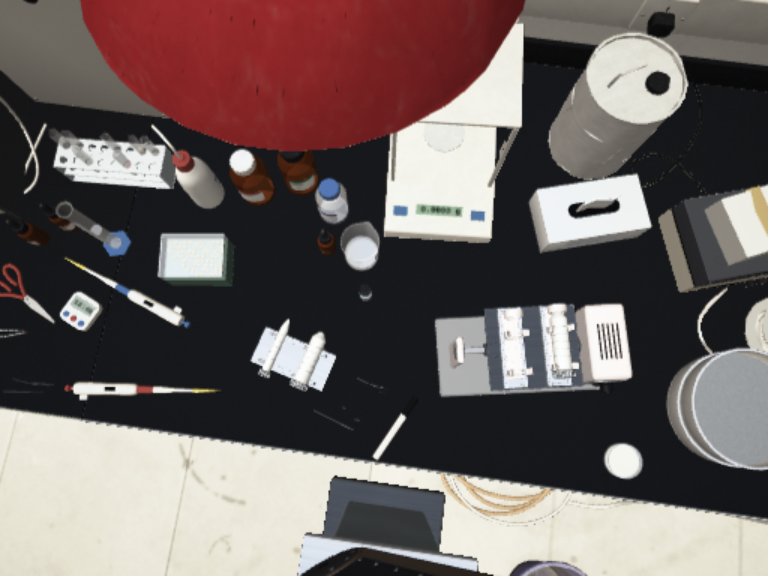

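The top view (1.5x) shows the rest at about (293,357), with the wide tube at (310,357). The rotator is at about (535,348), with the empty strip at x≈513 and the loaded one at x≈558. I'll enlarge both next and build the point clouds.

```bash
cat > h.py <<'E'
import numpy as np,cv2
from rig import robot
def cloud(n,d):
    i=robot.camera_info(n);f=192/np.tan(np.radians(i["vfov"]/2));V=np.array(i["view"])
    v,u=np.mgrid[:d.shape[0],:d.shape[1]]
    c=np.stack([(u-i["cx"])/f*d,(v-i["cy"])/f*d,d],-1)
    w=(c-V[:3,3])@V[:3,:3]; w[d==0]=np.nan
    return w
def proj(n,P):
    i=robot.camera_info(n);f=192/np.tan(np.radians(i["vfov"]/2));V=np.array(i["view"])
    c=np.atleast_2d(P)@V[:3,:3].T+V[:3,3]
    return c[:,:2]/c[:,2:]*f+[i["cx"],i["cy"]]
def ray(n,uv):
    i=robot.camera_info(n);f=192/np.tan(np.radians(i["vfov"]/2));V=np.array(i["view"])
    d=np.array([(uv[0]-i["cx"])/f,(uv[1]-i["cy"])/f,1])@V[:3,:3]
    return -V[:3,3]@V[:3,:3],d
def atz(n,uv,z):
    o,d=ray(n,uv);return o+d*(z-o[2])/d[2]
E
python3 - <<'E'
from h import *
T=np.load("pics/top0.npz");S=np.load("pics/scene0.npz")
r=lambda p,y0,y1,x0,x1:cv2.resize(p[y0:y1,x0:x1,::-1],(400,300),interpolation=cv2.INTER_CUBIC)
a=np.hstack([r(T["p"],210,264,161,233),r(T["p"],190,280,300,420)])
b=np.hstack([r(S["p"],255,345,175,295),r(S["p"],125,215,270,390)])
cv2.imwrite("pics/z.png",np.vstack([a,b]))
w=cloud("top",T["d"]);ws=cloud("scene",S["d"])
for nm,W,(y0,y1,x0,x1) in(("rest top",w,(210,264,161,233)),("rot top",w,(190,280,285,430))):
    q=W[y0:y1,x0:x1].reshape(-1,3);q=q[np.isfinite(q[:,0])]
    print(nm,len(q),np.histogram(q[:,2],bins=np.arange(-.02,.2,.01))[0])
# height grids
def grid(W,s,x0,x1,y0,y1):
    q=W.reshape(-1,3);q=q[np.isfinite(q[:,0])];q=q[(q[:,0]>x0)&(q[:,0]<x1)&(q[:,1]>y0)&(q[:,1]<y1)]
    return q
c=w[238,205],w[232,340],w[232,372];print(c)
E
```

```text
rest top 3874 [   0 1554 1563    4  197  256  295    5    0    0    0    0    0    0
    0    0    0    0    0    0    0]
rot top 12997 [   0 3460 2505 1664   31    8    9    7    7    8   17    6   58  736
 2003  220  261 1299  500  198    0]
(array([0.46490188, 0.1972114 , 0.04517162]), array([ 0.52097304, -0.15480157,  0.12716163]), array([ 0.5262256 , -0.22471918,  0.16602522]))
```

View pics/z.png

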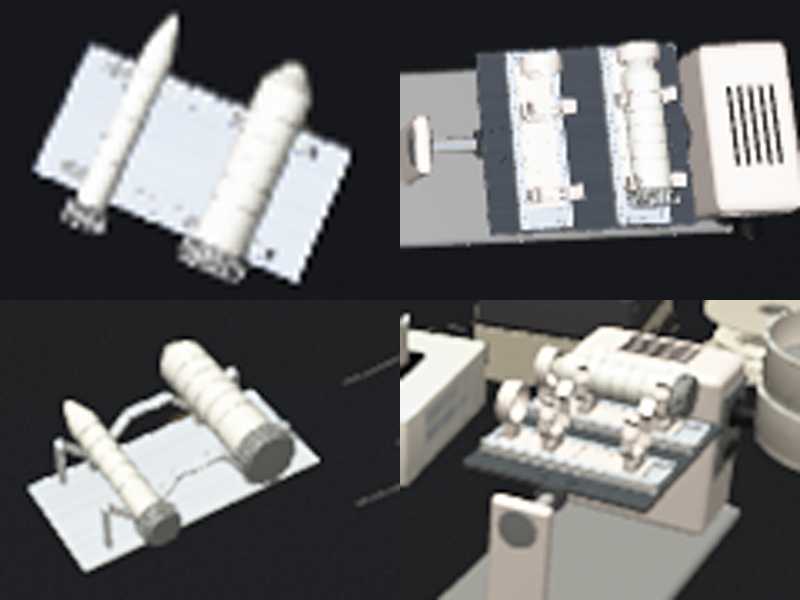

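The bottom-left crop shows the wide tube with its cap toward the robot. On the rotator (right crops) the cups are at the far end and the loaded tube's cap is also toward the robot. So strip +x points away from the robot and the tube needs no half turn. Next I'll fit both tubes and build a height map in the strip frame.

```bash
cat >> h.py <<'E'
from scipy.optimize import least_squares
def fit(q,p0,R=.01425,L=(-.034,.045),ends=True):
    """p=[x,y,z,yaw] of tube origin (level axis); q points. Fits axis to barrel, then origin along the axis from the ends"""
    p=np.array(p0,float)
    for k in range(6):
        c,s=np.cos(p[3]),np.sin(p[3]);d=q-p[:3];a=d[:,:2]@[c,s];b=d[:,:2]@[-s,c]
        rr=np.hypot(b,d[:,2]);tol=.008 if k<3 else .004
        m=(a>L[0])&(a<L[1])&(abs(rr-R)<tol)
        Q=q[m]
        def f(o):
            c,s=np.cos(p[3]+o[2]),np.sin(p[3]+o[2]);d=Q-p[:3];b=d[:,:2]@[-s,c]-o[0]
            return np.hypot(b,d[:,2]-o[1])-R
        o=least_squares(f,[0,0,0],loss="soft_l1",f_scale=.001).x
        p[:3]+=[-s*o[0],c*o[0],o[1]];p[3]+=o[2]
        c,s=np.cos(p[3]),np.sin(p[3]);d=q-p[:3];a=d[:,:2]@[c,s];b=d[:,:2]@[-s,c]
        rr=np.hypot(b,d[:,2]);A=a[rr<R+.004]
        if ends and k<5:
            A=A[(A>-.075)&(A<.085)];lo,hi=np.percentile(A,[.7,99.5]);sh=((lo+.051)+(hi-.063))/2;p[:2]+=sh*np.array([c,s])
    return p,m.sum(),np.sqrt(np.mean(f(o)**2)),(A.min(),A.max())
E
cat > m.py <<'E'
from h import *
T=np.load("pics/top0.npz");S=np.load("pics/scene0.npz")
w=cloud("top",T["d"]).reshape(-1,3);ws=cloud("scene",S["d"]).reshape(-1,3)
box=lambda q,c,r,z0,z1:q[np.isfinite(q[:,0])&(np.hypot(q[:,0]-c[0],q[:,1]-c[1])<r)&(q[:,2]>z0)&(q[:,2]<z1)]
for nm,c,z0,p0 in(("rest",(.465,.197),.012,(.465,.197,.032,-.3)),("loaded",(.526,-.225),.135,(.526,-.225,.152,0))):
    for n,W in(("top",w),("scene",ws),("both",np.vstack([w,ws]))):
        q=box(W,c,.09,z0,z0+.07)
        try:
            p,k,r,e=fit(q,p0);print(nm,n,np.round(p,4),k,round(r,5),np.round(e,4))
        except Exception as x:print(nm,n,x)
E
python3 m.py
```

```text
rest top [ 0.4555  0.1968  0.0311 -0.2518] 294 0.00154 [-0.0502  0.0631]
rest scene [ 0.4502  0.1973  0.0331 -0.2576] 467 0.00099 [-0.0479  0.0646]
rest both [ 0.4526  0.197   0.0325 -0.2553] 764 0.0014 [-0.0503  0.066 ]
loaded top [ 0.534  -0.2312  0.1554  0.1893] 374 0.00147 [-0.0541  0.0667]
loaded scene [ 0.5336 -0.2318  0.1575  0.1988] 303 0.00164 [-0.0543  0.0678]
loaded both [ 0.5338 -0.2313  0.1562  0.1976] 678 0.00167 [-0.0546  0.0674]
```

```bash
cat > m2.py <<'E'
from h import *
exec(open("m.py").read().split("for nm")[0])
yaw=.193;c,s=np.cos(yaw),np.sin(yaw);o=np.array([.5336,-.2315])
for n,W in(("top",w),("scene",ws)):
    q=box(W,(.525,-.195),.17,.11,.2);d=q[:,:2]-o;a=d@[c,s];b=d@[-s,c]
    # carrier edges for yaw: dark plate outer +y edge
    for nm,b0 in(("empty",.074),("loaded",0)):
        print(n,nm)
        for x in np.arange(-.076,.092,.004):
            m=(a>=x)&(a<x+.004)&(abs(b-b0)<.03);hi=m&(q[:,2]>.145);
            if m.sum():
                B=b[hi]-b0
                print(round(x*1e3),m.sum(),"z95 %.1f"%(np.percentile(q[m,2],97)*1e3),hi.sum(),np.round(np.percentile(B,[3,50,97])*1e3,1) if hi.sum() else "")
E
python3 m2.py; python3 - <<'E'
from h import *
T=np.load("pics/top0.npz")["p"];S=np.load("pics/scene0.npz")["p"]
yaw=.193;c,s=np.cos(yaw),np.sin(yaw);o=np.array([.5336,-.2315]);z0=.1565-.032
def draw(n,img,y0,y1,x0,x1):
    k=5;I=cv2.resize(img[y0:y1,x0:x1,::-1],None,fx=k,fy=k,interpolation=cv2.INTER_CUBIC).copy()
    def pl(P,col):
        uv=(proj(n,P)-[x0,y0]+.5)*k;cv2.polylines(I,[np.int32(uv*8)],False,col,1,shift=3)
    L=lambda a,b,z:[o[0]+c*a-s*b,o[1]+s*a+c*b,z0+z]
    for b0,col in((.074,(0,0,255)),(0,(0,200,0))):
        for a in(-.038,-.028,.025,.035,.058):pl([L(a,b0-.017,.05),L(a,b0+.017,.05)],col)
        pl([L(-.038,b0,.032),L(.058,b0,.032)],col)
        pl([L(.058,b0+.0135*np.cos(t),.032+.0135*np.sin(t)) for t in np.linspace(0,6.3,30)],(255,0,0))
    return I
A=draw("top",T,193,267,318,402);B=draw("scene",S,127,193,288,372)
h=max(len(A),len(B));f=lambda I:cv2.copyMakeBorder(I,0,h-len(I),0,0,0)
I=np.hstack([f(A),f(B)]);I=cv2.resize(I,(800,int(800*h/I.shape[1])));cv2.imwrite("pics/m2.png",I)
E
```

```text
top empty
-68 31 z95 124.3 0 
-64 34 z95 129.6 0 
-60 38 z95 129.2 0 
-56 38 z95 131.5 0 
-52 36 z95 131.2 0 
-48 51 z95 170.6 7 [-15.1  -9.2  18.2]
-44 37 z95 174.8 16 [-17.2   1.2  18.8]
-40 36 z95 172.9 13 [-15.5  11.5  17.9]
-36 28 z95 168.1 3 [-14.8  11.4  13.7]
-32 37 z95 131.3 0 
-28 39 z95 130.1 0 
-24 34 z95 130.2 0 
-20 39 z95 131.4 0 
-16 33 z95 131.2 0 
-12 39 z95 130.3 0 
-8 33 z95 130.3 0 
-4 39 z95 131.2 0 
0 31 z95 130.2 0 
4 37 z95 129.5 0 
8 37 z95 130.2 0 
12 35 z95 130.4 0 
16 53 z95 169.9 10 [-16.7 -12.4  17. ]
20 45 z95 172.8 15 [-17.8  13.   18. ]
24 33 z95 172.0 14 [-17.7 -10.1  18. ]
28 19 z95 148.6 1 [17.9 17.9 17.9]
32 34 z95 130.0 0 
36 32 z95 131.1 0 
40 39 z95 129.6 0 
44 31 z95 130.7 0 
48 56 z95 169.7 11 [-14.1  -1.9  14.3]
52 46 z95 170.9 23 [-13.4   3.1  15.7]
56 39 z95 172.5 22 [-12.    1.4  15.1]
60 29 z95 173.0 14 [-13.5   3.6  13.8]
64 12 z95 132.1 0 
68 21 z95 129.8 0 
72 21 z95 122.3 0 
top loaded
-68 35 z95 127.2 0 
-64 38 z95 128.8 0 
-60 40 z95 129.5 0 
-56 47 z95 172.5 13 [-9.   5.6 13.5]
-52 40 z95 174.3 26 [-12.7   2.4  17.6]
-48 35 z95 1
[... 2646 characters left out ...]
 17 [-2.2 10.5 15.9]
-4 33 z95 171.5 16 [-0.8 10.5 14.4]
0 32 z95 171.4 16 [ 1.6 11.1 13.8]
4 35 z95 171.1 18 [ 0.5 10.3 15.2]
8 37 z95 170.5 18 [-2.3 10.5 14.1]
12 35 z95 171.1 17 [-0.7 11.3 13.7]
16 34 z95 170.1 14 [ 0.5 11.5 14.1]
20 51 z95 172.1 24 [-15.   11.3  17.9]
24 49 z95 173.0 29 [-17.3  13.8  18.1]
28 37 z95 174.7 23 [-19.5  13.7  19.6]
32 17 z95 171.1 12 [-13.   12.3  15.1]
36 14 z95 171.5 12 [ 1.  10.7 16. ]
40 18 z95 172.1 14 [-0.6  9.9 15.2]
44 13 z95 170.4 8 [ 3.5  9.9 13.9]
48 9 z95 166.9 8 [ 2.7  8.1 10.1]
52 22 z95 173.0 15 [-12.8   5.6  17.6]
56 35 z95 172.1 23 [-12.6   9.1  16.2]
60 40 z95 173.9 24 [-13.9   7.9  15.8]
64 27 z95 172.4 13 [-7.9 11.3 13.6]
68 4 z95 131.2 0
```

View pics/m2.png

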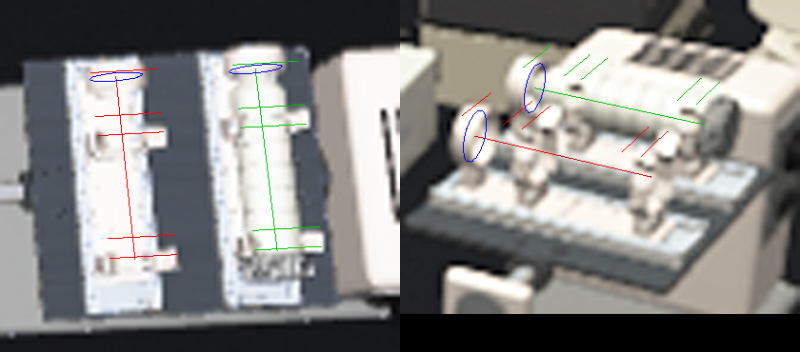

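The overlay shows the empty strip's features about 9 mm short of the assumed origin along x: clips at -47..-36 and 17..28, cup mouth at about 49. The lateral position and heading fit well. Now I'll get the crosspiece location and beaker clearance, then grasp.

```bash
cat > m3.py <<'E'
exec(open("m.py").read().split("for nm")[0])
T_=T["p"].reshape(-1,3).astype(int);S_=S["p"].reshape(-1,3).astype(int)
p=np.array([.4526,.197,.0325,-.2553]);c,s=np.cos(p[3]),np.sin(p[3])
for n,W,C in(("top",w,T_),("scene",ws,S_)):
    d=W[:,:2]-p[:2];a=d@[c,s];b=d@[-s,c]
    m=(C.min(1)>110)&(abs(W[:,2])<.012)&(abs(a)<.08)&(b>-.06)&(b<.13)
    pl=m&(b>.02)&(b<.1); print(n,"plate a",np.round(np.percentile(a[pl],[1,50,99])*1e3,1),"b",np.round(np.percentile(b[m],[1,99])*1e3,1),"z",np.round(np.nanmedian(W[pl,2])*1e3,1))
    cp=(abs(a)<.05)&(abs(b)>.016)&(abs(b)<.024)&(W[:,2]>.015)&(W[:,2]<.036)
    print(" cross a",np.round(np.sort(a[cp])*1e3,0))
    m=(a>-.06)&(a<.075)&(np.hypot(b,W[:,2]-.0325)<.020)&(W[:,2]>.02)
    for x in np.arange(-.06,.076,.003):
        k=m&(a>=x)&(a<x+.003)
        if k.any():print((round(x*1e3),k.sum(),round(W[k,2].max()*1e3,1)),end=" ")
    print()
# yaw/bearing of strip: refine with hi points
yaw=.193;c,s=np.cos(yaw),np.sin(yaw);o=np.array([.5336,-.2315])
for n,W in(("top",w),("scene",ws)):
    d=W[:,:2]-o;a=d@[c,s];b=d@[-s,c]-.074
    for nm,a0,a1,z in(("c1",-.055,-.03,.155),("c2",.01,.035,.155),("cup",.042,.07,.15)):
        m=(a>a0)&(a<a1)&(abs(b)<.025)&(W[:,2]>z)&(W[:,2]<.19)
        print(n,nm,m.sum(),"a",np.round(np.percentile(a[m],[3,50,97])*1e3,1),"b",np.round(np.percentile(b[m],[2,98])*1e3,1),"z",np.round(np.percentile(W[m,2],[95])*1e3,1))
    for x0,x1 in((-.03,.01),):
        m=(a>x0)&(a<x1)&(abs(b)<.008)&(W[:,2]>.11);print("foot z",np.median(W[m,2]))
    m=(b>-.045)&(b<-.03)&(abs(a)<.05)&(W[:,2]>.1);print("carrier z",np.median(W[m,2]))
E
python3 m3.py
```

```text
top plate a [-34.5   1.   37.1] b [-38.6 108.9] z 2.2
 cross a [-44. -44. -38. -37. -36. -30. -30. -29. -29. -29. -28. -27. -27. -26.
 -26. -25. -25. -25.  26.  26.  27.  27.  27.  28.  28.  28.  29.  29.
  30.  31.  31.  31.]
(-48, np.int64(10), np.float64(50.1)) (-45, np.int64(14), np.float64(50.1)) (-42, np.int64(13), np.float64(50.5)) (-39, np.int64(15), np.float64(49.5)) (-36, np.int64(11), np.float64(48.1)) (-33, np.int64(13), np.float64(47.7)) (-30, np.int64(15), np.float64(46.8)) (-27, np.int64(15), np.float64(46.4)) (-24, np.int64(11), np.float64(49.0)) (-21, np.int64(11), np.float64(47.7)) (-18, np.int64(11), np.float64(48.6)) (-15, np.int64(11), np.float64(47.2)) (-12, np.int64(12), np.float64(47.0)) (-9, np.int64(10), np.float64(49.4)) (-6, np.int64(11), np.float64(46.1)) (-3, np.int64(11), np.float64(46.6)) (0, np.int64(11), np.float64(45.8)) (3, np.int64(10), np.float64(44.1)) (6, np.int64(12), np.float64(47.0)) (9, np.int64(11), np.float64(49.9)) (12, np.int64(11), np.float64(45.4)) (15, np.int64(11), np.float64(49.2)) (18, np.int64(10), np.float64(46.0)) (21, np.int64
[... 2007 characters left out ...]
64(17), np.float64(48.0)) (45, np.int64(19), np.float64(47.9)) (48, np.int64(12), np.float64(48.3)) (51, np.int64(7), np.float64(46.4)) (54, np.int64(1), np.float64(38.4)) (57, np.int64(3), np.float64(42.8)) (60, np.int64(1), np.float64(39.8)) 
top c1 34 a [-45.  -40.8 -35.8] b [-17.   18.5] z [173.7]
top c2 33 a [17.8 23.1 27.6] b [-18.1  18.6] z [173.]
top cup 67 a [51.2 56.8 62.4] b [-14.4  15.5] z [172.5]
foot z 0.1279009884081729
carrier z 0.12050132535825661
scene c1 68 a [-45.  -40.7 -35.8] b [-18.2  19.2] z [174.4]
scene c2 66 a [17.3 22.3 26.9] b [-16.9  18.6] z [174.5]
scene cup 82 a [50.2 55.4 62.1] b [-15.2  17.6] z [173.1]
foot z 0.12951636535617586
carrier z 0.12261201670283986
```

```bash
cat >> h.py <<'E'
def ori(yaw):
    c,s=np.cos(yaw),np.sin(yaw);return np.array([[-c,-s,0],[-s,c,0],[0,0,-1.]])
def tcp(xy,yaw,a,z):
    "TCP that has the grasp point a ahead of the tube origin xy with axis height z"
    return np.array([xy[0]+a*np.cos(yaw),xy[1]+a*np.sin(yaw),z-.019])
def st(t=""):print(t,"t%.2f"%robot.read_t(),np.round(robot.read_position(),4),"F",np.round(robot.read_force(),2),"w%.3f"%robot.read_grip_width())
A=.005
E
python3 - <<'E'
from h import *
p=np.array([.4526,.197]);y=-.2553
R=ori(y)
st()
P=robot.read_position();robot.goto([P[0],P[1],.29],robot.read_tcp_rot());st("up")
robot.goto(tcp(p,y,A,.25),R);st("over")
robot.move_gripper(.55);st("part")
robot.servo_line(tcp(p,y,A,.0325),speed=.12);st("down")
robot.move_gripper(0.);st("grip")
robot.servo_line(tcp(p,y,A,.12),speed=.1);robot.dwell(.1);st("lift")
pq,d=robot.grab_frame("scene");cv2.imwrite("pics/l.png",cv2.resize(pq[...,::-1],None,fx=1.5,fy=1.5)[150:560,150:700])
E
```

```text
t0.10 [ 0.2011 -0.6439  0.2257] F [ 0.56 -0.56 -0.47] w0.999
up t0.46 [ 0.2015 -0.6444  0.2919] F [-0.22  0.38 -0.54] w1.002
over t3.54 [0.4577 0.1954 0.231 ] F [ 0.07 -0.36  0.42] w0.998
part t4.38 [0.4574 0.1957 0.231 ] F [-0.06  0.12  0.52] w0.550
down t6.35 [0.4578 0.196  0.014 ] F [ 0.53  0.26 -0.18] w0.552
grip t6.83 [0.4579 0.1963 0.0138] F [0.1  1.46 1.28] w0.316
lift t7.96 [0.457  0.1954 0.1002] F [ 0.94  0.74 -1.23] w0.315
```

View pics/l.png

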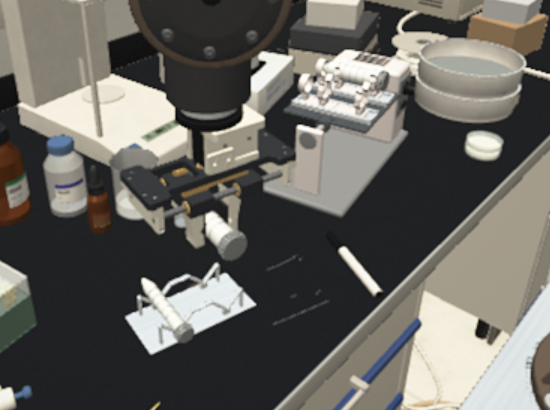

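The tube is held at (230,243), with the rest and the thin tube undisturbed. Next I move over the empty clips and measure the held tube against the strip with the same cameras.

```bash
cat >> h.py <<'E'
SO=np.array([.5116,-.1599]);SY=.191
def inS(P):
    c,s=np.cos(SY),np.sin(SY);d=np.asarray(P)[...,:2]-SO;return d@[c,s],d@[-s,c]
def S2W(a,b=0):
    c,s=np.cos(SY),np.sin(SY);return SO+[c*a-s*b,s*a+c*b]
E
python3 - <<'E'
from h import *
R=ori(SY);xy=S2W(-.009)
P=robot.read_position();robot.servo_line([P[0],P[1],.2],speed=.25)
robot.goto(tcp(xy,SY,A,.235),R);st("over")
robot.servo_line(tcp(xy,SY,A,.200),speed=.08);robot.dwell(.3);st("pre")
I=[]
for n,(y0,y1,x0,x1) in(("top",(180,270,310,415)),("scene",(100,200,270,385))):
    p,d=robot.grab_frame(n);np.savez(f"pics/{n}1.npz",p=p,d=d)
    W=cloud(n,d);a,b=inS(W);z=W[...,2]
    m=(abs(b)<.03)&(a>-.09)&(a<.08)&(z>.12)&(z<.24)
    # tube points held: z between .18 and .222
    t=m&(np.hypot(b,z-.2)<.02)
    print(n)
    for x in np.arange(-.072,.072,.004):
        k=t&(a>=x)&(a<x+.004)
        if k.sum()>2:print((round(x*1e3),int(k.sum()),np.round(z[k].max()*1e3,1),*np.round(np.percentile(b[k],[3,97])*1e3,1)),end=" ")
    print()
    q=W[t]
    for L in((-.036,-.016),(.03,.045),(-.036,.045)):
        try:
            f=fit(q,[*xy,.2,SY],L=L,ends=False);aa,bb=inS(f[0]);print(L,"a b z yaw",np.round([aa,bb,f[0][2],f[0][3]-SY],4),f[1:3],)
        except Exception as e:print(e)
    I.append(cv2.resize(p[y0:y1,x0:x1,::-1],(400,int(400*(y1-y0)/(x1-x0)))))
h=min(map(len,I));cv2.imwrite("pics/pre.png",np.hstack([i[:h] for i in I]))
E
```

```text
over t9.91 [ 0.5076 -0.1602  0.2154] F [-0.02 -0.32 -0.5 ] w0.318
pre t10.79 [ 0.5079 -0.1607  0.1814] F [-0.72  0.54 -0.99] w0.318
top
(-60, 10, np.float64(211.6), np.float64(-8.7), np.float64(14.9)) (-56, 29, np.float64(219.1), np.float64(-13.9), np.float64(15.8)) (-52, 26, np.float64(219.4), np.float64(-14.5), np.float64(16.7)) (-48, 26, np.float64(216.9), np.float64(-13.4), np.float64(16.0)) (-44, 17, np.float64(215.6), np.float64(-9.1), np.float64(12.9)) (-40, 12, np.float64(215.9), np.float64(-12.2), np.float64(1.7)) (-36, 6, np.float64(215.8), np.float64(-11.7), np.float64(0.7)) 
zero-size array to reduction operation minimum which has no identity
(0.03, 0.045) a b z yaw [-0.009  0.     0.2    0.   ] (np.int64(0), np.float64(nan))
zero-size array to reduction operation minimum which has no identity
scene
(-60, 51, np.float64(216.7), np.float64(-12.7), np.float64(16.5)) (-56, 26, np.float64(218.1), np.float64(-3.8), np.float64(16.7)) (-52, 30, np.float64(218.7), np.float64(-4.7), np.float64(18.3)) (-48, 19, np.float64(216.8), np.float64(-3.6), np.float64(15.7)) (-44, 21, np.flo
[... 797 characters left out ...]
, np.float64(13.8)) (32, 20, np.float64(212.5), np.float64(5.8), np.float64(15.2)) (36, 11, np.float64(212.9), np.float64(9.1), np.float64(13.3)) (40, 15, np.float64(212.5), np.float64(3.7), np.float64(14.0)) (44, 8, np.float64(210.0), np.float64(6.1), np.float64(9.8)) (48, 7, np.float64(209.9), np.float64(0.7), np.float64(8.8)) (52, 3, np.float64(205.9), np.float64(-0.9), np.float64(5.0)) 
(-0.036, -0.016) a b z yaw [-0.009  -0.0027  0.2007 -0.0547] (np.int64(101), np.float64(0.001323237434830856))
(0.03, 0.045) a b z yaw [-0.0105  0.0024  0.201  -0.116 ] (np.int64(54), np.float64(0.0013785538184801214))
(-0.036, 0.045) a b z yaw [-0.009  -0.0014  0.2009 -0.0134] (np.int64(251), np.float64(0.001442413759411053))
  return _methods._mean(a, axis=axis, dtype=dtype,
  ret = ret.dtype.type(ret / rcount)
```

View pics/pre.png

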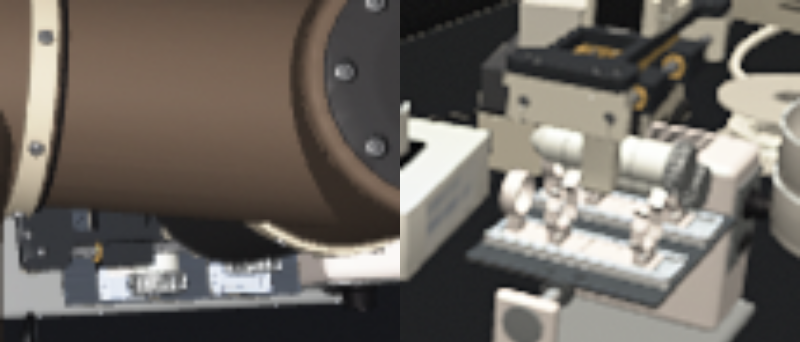

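The scene view shows the tube above the clips with its tip just short of the cup and the cap beyond the near clip, at the -9 mm I aimed for. Next I press down in small steps, watching the force.

```bash
python3 - <<'E'
from h import *
xy=S2W(-.009);robot.servo_line(tcp(xy,SY,A,.183),speed=.06);robot.dwell(.15)
st("start");F0=robot.read_force();c,s=np.cos(SY),np.sin(SY);mx=0
for k in range(1,31):
    z=.183-.001*k
    robot.servo_line(tcp(xy,SY,A,z),speed=.015)
    F=np.mean([robot.read_force() for _ in range(3)],0)-F0;mx=max(mx,F[2])
    print("%.4f z%.4f t%.2f along %.1f across %.1f Fz %.1f My %.2f"%(z,robot.read_position()[2]+.019,robot.read_t(),F[:2]@[c,s],F[:2]@[-s,c],F[2],robot.read_ft_torque()@[-s,c,0]))
    if F[2]>22: print("stop");break
    if mx>6 and z<.160 and F[2]>5: print("seated?");break
st()
E
```

```text
start t11.47 [ 0.5079 -0.1607  0.1642] F [-0.21  0.67 -0.45] w0.317
0.1820 z0.1821 t11.72 along -0.0 across -0.9 Fz -0.3 My -0.04
0.1810 z0.1810 t11.97 along 0.5 across 0.4 Fz -0.7 My -0.07
0.1800 z0.1800 t12.22 along 0.2 across -0.4 Fz -0.5 My 0.02
0.1790 z0.1789 t12.47 along -0.7 across -0.9 Fz -0.4 My -0.01
0.1780 z0.1779 t12.72 along -0.4 across -0.7 Fz -0.5 My -0.01
0.1770 z0.1769 t12.97 along -0.0 across -1.1 Fz 0.4 My -0.05
0.1760 z0.1762 t13.22 along 0.7 across 0.2 Fz 1.3 My -0.07
0.1750 z0.1754 t13.47 along 0.2 across -0.3 Fz 4.8 My -0.07
0.1740 z0.1746 t13.72 along 0.3 across 0.0 Fz 6.7 My -0.12
0.1730 z0.1739 t13.97 along 0.4 across 1.0 Fz 8.7 My -0.05
0.1720 z0.1731 t14.22 along 0.4 across 0.2 Fz 8.4 My -0.12
0.1710 z0.1723 t14.47 along 0.8 across 1.5 Fz 9.6 My -0.22
0.1700 z0.1714 t14.72 along 0.9 across 1.4 Fz 10.3 My -0.20
0.1690 z0.1704 t14.97 along 1.1 across 1.9 Fz 10.3 My -0.19
0.1680 z0.1693 t15.22 along 0.4 across 0.8 Fz 10.3 My -0.25
0.1670 z0.1682 t15.47 along 0.2 across 0.7 Fz 8.9 My -0.29
0.1660 z0.1669 t15.72 along 0.8 across 1.1 Fz 7.1 My -0.28
0.1650 z0.1655 t15.97 along 0.4 across -0.7 Fz 6.2 My -0.23
0.1640 z0.1640 t16.23 along 0.8 across -0.5 Fz 4.2 My -0.22
0.1630 z0.1626 t16.48 along 0.7 across -0.4 Fz 1.7 My -0.20
0.1620 z0.1613 t16.73 along 1.5 across -0.6 Fz -2.9 My -0.22
0.1610 z0.1604 t16.98 along 1.4 across -0.6 Fz -3.4 My -0.21
0.1600 z0.1596 t17.23 along 1.1 across 0.4 Fz -4.9 My -0.23
0.1590 z0.1587 t17.48 along 0.9 across -0.7 Fz -5.2 My -0.13
0.1580 z0.1579 t17.73 along 0.7 across -0.1 Fz -4.6 My -0.16
0.1570 z0.1570 t17.98 along -0.2 across -0.7 Fz -4.2 My -0.13
0.1560 z0.1566 t18.23 along 0.5 across 1.5 Fz 0.7 My -0.03
0.1550 z0.1564 t18.48 along 0.8 across 4.0 Fz 8.2 My -0.03
seated?
 t18.48 [ 0.5091 -0.1605  0.1374] F [-0.21  4.78  7.71] w0.317
```

The clips snapped: force peaked at 10 N, then pulled down, and the tube now bears on its seats at 0.1565. Now I slide it.

```bash
python3 - <<'E'
from h import *
c,s=np.cos(SY),np.sin(SY)
z=.1562
robot.servo_line(tcp(S2W(-.009),SY,A,z),speed=.02);robot.dwell(.3);st("relaxed")
for k in range(1,36):
    a=-.009+.001*k
    robot.servo_line(tcp(S2W(a),SY,A,z),speed=.012 )
    F=np.mean([robot.read_force() for _ in range(3)],0);P=robot.read_position();pa,pb=inS(P)
    print("cmd %.0f act %.1f b %.1f z%.4f t%.1f along %.1f across %.1f Fz %.1f w%.3f"%(a*1e3,(pa-A)*1e3,pb*1e3,P[2]+.019,robot.read_t(),F[:2]@[c,s],F[:2]@[-s,c],F[2],robot.read_grip_width()))
    if F[:2]@[c,s]<-12 or np.linalg.norm(F)>22: print("stop");break
    if robot.read_t()>33: print("time");break
E
```

```text
relaxed t19.02 [ 0.5079 -0.1606  0.1375] F [-1.17  3.1   5.29] w0.319
cmd -8 act -7.7 b -0.0 z0.1565 t19.3 along 0.0 across 2.9 Fz 5.4 w0.317
cmd -7 act -6.7 b -0.0 z0.1565 t19.5 along 0.7 across 2.7 Fz 6.2 w0.317
cmd -6 act -5.7 b -0.0 z0.1565 t19.8 along 0.1 across 3.6 Fz 5.3 w0.318
cmd -5 act -4.7 b -0.0 z0.1565 t20.0 along -0.4 across 2.9 Fz 5.5 w0.313
cmd -4 act -3.7 b -0.0 z0.1565 t20.3 along 0.2 across 3.9 Fz 5.7 w0.321
cmd -3 act -2.7 b -0.1 z0.1565 t20.5 along 0.6 across 3.0 Fz 5.8 w0.314
cmd -2 act -2.0 b -0.1 z0.1565 t20.8 along -1.4 across 2.5 Fz 5.0 w0.320
cmd -1 act -1.9 b -0.2 z0.1564 t21.0 along -3.0 across 2.3 Fz 8.0 w0.317
cmd 0 act -1.2 b -0.2 z0.1564 t21.3 along -5.3 across 2.0 Fz 8.1 w0.316
cmd 1 act -0.4 b -0.3 z0.1564 t21.5 along -5.9 across 1.6 Fz 9.6 w0.315
cmd 2 act 0.6 b -0.3 z0.1564 t21.8 along -5.2 across 2.7 Fz 9.2 w0.319
cmd 3 act 1.6 b -0.3 z0.1564 t22.0 along -4.8 across 2.1 Fz 8.1 w0.319
cmd 4 act 2.6 b -0.3 z0.1564 t22.3 along -5.3 across 2.1 Fz 8.4 w0.320
cmd 5 act 3.1 b -0.3 z0.1564 t22.5 along -6.8 across 1.8 Fz 9.6 w0.314
cmd 6 act 3.1 b -0.3 z0.1563 t22.8 along -9.4 across 2.2 Fz 12.9 w0.317
cmd 7 act 3.2 b -0.3 z0.1563 t23.0 along -12.2 across 2.6 Fz 14.8 w0.317
stop
```

The strip stopped after about 7 mm and the tube then slid about 5 mm to a firm stop. I expected about 9 mm, so I'll check with the cameras before letting go.

```bash
python3 - <<'E'
from h import *
p,d=robot.grab_frame("scene");np.savez("pics/scene2.npz",p=p,d=d)
I=cv2.resize(p[115:200,285:385,::-1],None,fx=7,fy=7,interpolation=cv2.INTER_CUBIC);cv2.imwrite("pics/s2.png",I)
S=np.load("pics/scene0.npz")
W=cloud("scene",d);a,b=inS(W);z=W[...,2]
for x in np.arange(-.07,.08,.003):
    m=(a>=x)&(a<x+.003)&(abs(b)<.03)&(z>.143)&(z<.19)
    if m.any():print((round(x*1e3),int(m.sum()),*np.round(np.percentile(b[m],[3,97])*1e3),round(np.percentile(z[m],97)*1e3)),end=" ")
m=(z<.128)&(z>.11)
E
```

```text
(-49, 2, np.float64(15.0), np.float64(17.0), 159) (-46, 52, np.float64(-12.0), np.float64(16.0), 172) (-43, 21, np.float64(-2.0), np.float64(18.0), 174) (-40, 19, np.float64(-0.0), np.float64(18.0), 174) (-37, 16, np.float64(1.0), np.float64(17.0), 175) (-34, 21, np.float64(-17.0), np.float64(18.0), 174) (-31, 21, np.float64(-18.0), np.float64(20.0), 174) (-28, 28, np.float64(-17.0), np.float64(18.0), 174) (-25, 19, np.float64(-18.0), np.float64(17.0), 174) (-22, 9, np.float64(1.0), np.float64(13.0), 171) (-19, 14, np.float64(1.0), np.float64(14.0), 171) (-16, 16, np.float64(-3.0), np.float64(14.0), 171) (-13, 13, np.float64(1.0), np.float64(14.0), 171) (-10, 16, np.float64(2.0), np.float64(14.0), 171) (-7, 21, np.float64(-9.0), np.float64(28.0), 173) (-4, 52, np.float64(-28.0), np.float64(29.0), 177) (-1, 14, np.float64(-17.0), np.float64(30.0), 178) (2, 15, np.float64(-15.0), np.float64(30.0), 178) (5, 9, np.float64(-17.0), np.float64(29.0), 169) (8, 12, np.float64(27.0), np.float64(30.0), 170) (11, 7, np.float64(27.0), np.float64(30.0), 161) (14, 12, np.float64(27.0), np.float64(3
[... 244 characters left out ...]
(20.0), 168) (35, 12, np.float64(14.0), np.float64(19.0), 170) (38, 10, np.float64(14.0), np.float64(19.0), 165) (41, 3, np.float64(11.0), np.float64(13.0), 166) (44, 11, np.float64(10.0), np.float64(15.0), 165) (47, 9, np.float64(10.0), np.float64(15.0), 167) (50, 6, np.float64(10.0), np.float64(14.0), 166) (53, 7, np.float64(9.0), np.float64(13.0), 165) (56, 2, np.float64(8.0), np.float64(9.0), 164) (59, 5, np.float64(5.0), np.float64(8.0), 162) (62, 13, np.float64(-2.0), np.float64(16.0), 167) (65, 12, np.float64(-2.0), np.float64(16.0), 166) (68, 12, np.float64(-6.0), np.float64(15.0), 165) (71, 11, np.float64(-9.0), np.float64(15.0), 167) (74, 6, np.float64(-9.0), np.float64(13.0), 167)
```

View pics/s2.png

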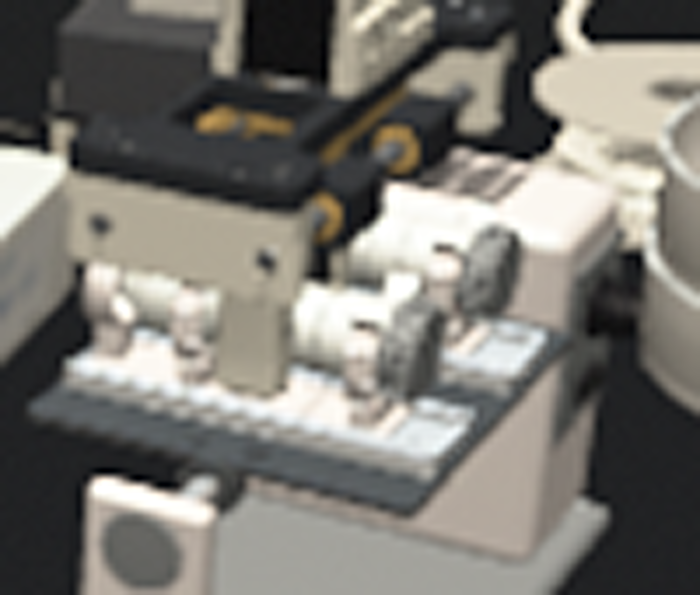

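The cap shoulder sits against the clip (clip outer face and shoulder both at about -34 mm). In the camera data the strip moved about 4 mm and the tube about 13 mm, so it is home. Next I relieve the push, release and lift off.

```bash
python3 - <<'E'
from h import *
robot.servo_line(tcp(S2W(.0042),SY,A,.1563),speed=.02);robot.dwell(.1);st("relieved")
robot.move_gripper(.52);st("open")
P=robot.read_position();robot.servo_line([P[0],P[1],.30],speed=.1);st("up")
robot.goto([.45,.12,.32],ori(0));robot.dwell(.2);st("away")
I=[]
for n,(y0,y1,x0,x1) in(("top",(190,270,315,410)),("scene",(115,200,285,385))):
    p,d=robot.grab_frame(n);np.savez(f"pics/{n}3.npz",p=p,d=d)
    W=cloud(n,d);a,b=inS(W);z=W[...,2]
    t=(abs(b)<.03)&(a>-.09)&(a<.085)&(z>.14)&(z<.19)
    f=fit(W[t],[*S2W(.004),.1565,SY],L=(-.022,.02),ends=False);aa,bb=inS(f[0]);print(n,"b z yaw",np.round([bb,f[0][2],f[0][3]-SY],4),f[1:3])
    w_=lambda m:np.round(np.percentile(a[m],[3,97])*1e3,1)
    h=t&(abs(b)>.0152)&(z>.16)
    print(" clip1",w_(h&(a>-.036)&(a<-.015)),"clip2",w_(h&(a>.02)&(a<.05)),"cap",w_(t&(a<-.036)),"cup",w_(t&(z>.15)&(abs(b)>.008)&(a>.057)))
    I.append(cv2.resize(p[y0:y1,x0:x1,::-1],(400,int(400*(y1-y0)/(x1-x0))),interpolation=cv2.INTER_CUBIC))
h=min(map(len,I));cv2.imwrite("pics/e.png",np.hstack([i[:h] for i in I]))
E
```

```text
relieved t23.47 [ 0.5196 -0.1587  0.1374] F [-5.61  0.86  7.77] w0.316
open t24.04 [ 0.5206 -0.1582  0.1372] F [ 0.37 -0.4  -0.17] w0.517
up t25.82 [ 0.5204 -0.1581  0.2994] F [-0.25  0.52 -0.79] w0.523
away t27.12 [0.4503 0.1192 0.3198] F [-0.67  0.14 -0.12] w0.523
top b z yaw [-0.0004  0.1551  0.0095] (np.int64(196), np.float64(0.001388154484235956))
 clip1 [-30.5 -22.8] clip2 [31.3 40. ] cap [-45.2 -36.4] cup [58.2 75. ]
scene b z yaw [-0.0014  0.1572  0.011 ] (np.int64(199), np.float64(0.0014153225776660657))
 clip1 [-35.6 -22.9] clip2 [28.3 40.8] cap [-46.  -37.1] cup [61.1 75.1]
```

View pics/e.png

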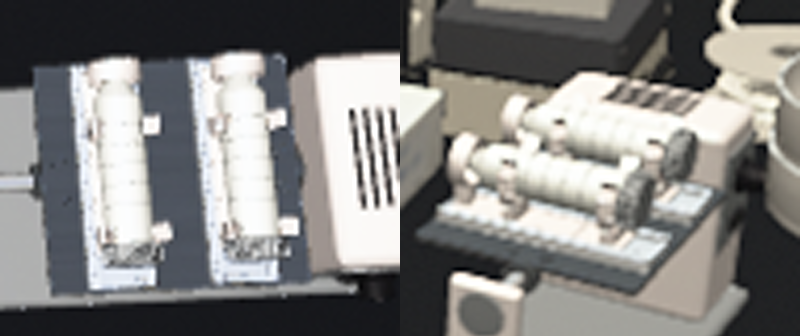

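```bash
python3 -c "
from rig import robot
robot.job_done();print(robot.read_t())"
```

```text
the job is handed in; nothing more can be done
the job is handed in; nothing more can be done
```

The wide tube is loaded in the empty strip, cap at the same end as the neighbour. It is released, and the job was handed in at about 27 s of the 42 s allowed.

**What I did:** I gripped the tube between the rest's cross-pieces and lifted it. I then pressed it into the clips about 9 mm short of home, and they snapped at about 10 N. I slid it until it met a firm stop at 12 N, with about 20 N of total force on the wrist. I then eased off the push, opened the gripper partway to stay clear of the neighbour, and lifted away.

**Final checks:**
- **Home position:** the cap end, both clips and the cup all put the tube's origin within about 0.5 mm of the strip's. The distance from cap end to far clip is 86.4 mm, against about 87 mm on the loaded neighbour.
- **Alignment:** the two cameras put the axis 0.4 and 1.4 mm to one side, 0.155 and 0.157 m high (about 0.1565 expected), and about 0.01 rad (0.6°) off the strip's line. They disagree by 1 to 2 mm, which is within the calibration.
- **Other objects:** the thin tube was still in its notch in the picture after the lift. I did not re-measure it, the beaker or the vial at the end; nothing was moved near them after that.

**One disagreement:** the force readings suggested the strip moved about 7 mm and the tube slid only 5 mm. The camera data instead show the strip moving about 4 mm and the tube sliding 8 to 9 mm in it, which fits being home. I did not work out why they differ.

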